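# Get the sample jar out from behind the tall containers and onto the scale

## Task

The low clear jar of polish in the shallow wooden tray is boxed in by three tall containers (round tin, brown bottle, square can): stand all three upright on the steel drip tray, then take out the jar and set it upright in the middle of the scale's round pan, and then put each container back, upright, on the very spot in the wooden tray where it stood at the start. Set everything down rather than dropping it, and leave the two flat tins in the wooden tray where they are.

Things in the scene. Friction and masses are not known exactly. Their poses are not given: they have to be found in the camera images.
- tin: Round aluminium tin, upright, diameter 60 mm (61.6 mm at the foot and top rims) to a height of 154 mm, with a black screw cap of 42 mm diameter on top, 165 mm tall in all; 0.24 to 0.48 kg. Origin: centre of its underside, z up along its axis. Its place in the wooden tray changes from start to start.
- bottle: Brown glass bottle, upright, round body of 56 mm diameter up to 128 mm height, then shoulder and neck, white cap of 35 mm diameter from 151 to 175 mm; 0.2 to 0.42 kg. Origin: centre of its underside, z up along its axis. Its place in the wooden tray changes from start to start.
- can: Square steel can, upright, 54 x 54 mm up to 140 mm height, a 44 mm square step to 148 mm, black round cap of 32 mm diameter to 162 mm; 0.22 to 0.45 kg. Origin: centre of its underside, x and y square to its flat sides, z up. Its place in the wooden tray changes from start to start.
- jar: Low clear jar (wall 2.5 mm) filled with dark red polish, 46 mm diameter, 34 mm high, about 0.11 kg, no lid. It stands in the wooden tray on the side away from the robot, midway along it, with one tall container on its left, one on its right and one in front of it (towards the robot), 3 to 16 mm away each. Origin: centre of its underside, z up.
- caddy: Shallow wooden tray that holds the three containers, the jar and the two flat tins; fixed to the bench. 170 mm along its x, 240 mm along its y, rim 18 mm high and 9 mm thick, floor at 6 mm. Origin: centre of its underside on the bench; x points away from the robot, y to the left, when it is not turned.
- drip_tray: Stainless steel drip tray, the empty side area, fixed: 280 mm along its x, 140 mm along its y, rim 12 mm (rolled edge to 15 mm) high and 3 mm thick, floor at 3 mm. Origin: centre of its underside on the bench. It lies to the left or the right of the wooden tray.
- scale: Bench scale, fixed: white housing with a round steel pan of 144 mm diameter whose flat top is 70 mm above the bench; a grey console with a blank display lies towards the robot (its -x). Origin: on the bench straight below the pan's centre. It lies on the other side of the wooden tray from the drip tray. The pan does not give.
- flat_tin_left: Flat round aluminium tin, 52 mm diameter, 22 mm high, loose, in the wooden tray's corner nearest the robot on its left (+y). A bystander. Origin: centre of its underside.
- flat_tin_right: The same flat tin in the wooden tray's corner nearest the robot on its right (-y). A bystander. Origin: centre of its underside.

How it is judged (in metres and radians):
On the way, in this order (a step that is already met when the one before it is completed fails the run):
1. the tin, the bottle and the can all stand upright and let go on the drip tray (x of tin in the frame of drip_tray between -0.125 and 0.125 m and y of tin in the frame of drip_tray between -0.055 and 0.055 m and z of each of tin, bottle, can in the frame of drip_tray below 0.011 m and angle between each of tin, bottle, can's own z axis and vertical below 0.12 rad and contact force between the fingers and tin below 0.05 N and x of bottle in the frame of drip_tray between -0.125 and 0.125 m and y of bottle in the frame of drip_tray between -0.055 and 0.055 m and contact force between the fingers and bottle below 0.05 N and x of can in the frame of drip_tray between -0.125 and 0.125 m and y of can in the frame of drip_tray between -0.055 and 0.055 m and contact force between the fingers and can below 0.05 N), for 0.2 s.
2. with the three still there, the jar stands let go in the middle of the scale's pan (all of step 1 and horizontal distance between jar and scale below 0.015 m and z of jar in the frame of scale between 0.064 and 0.076 m and angle between jar's own z axis and vertical below 0.12 rad and contact force between the fingers and jar below 0.05 N and linear speed of jar below 0.02 m/s), for 0.2 s.
At the end, for the whole second after the job is handed in: The jar stands upright on the pan within 15 mm of its centre, and the tin, the bottle and the can each stand upright within 15 mm of where they stood at the start; everything is let go and at rest (horizontal distance between jar and scale below 0.015 m and z of jar in the frame of scale between 0.064 and 0.076 m and angle between each of jar, tin, bottle, can's own z axis and vertical below 0.12 rad and contact force between the fingers and jar below 0.05 N and linear speed of each of jar, tin, bottle, can below 0.02 m/s and distance of each of tin, bottle, can from where it was at the start of the episode below 0.015 m); the robot touches nothing.
It fails at once if a flat tin is shifted by more than 15 mm (distance of any of flat_tin_left, flat_tin_right from where it was at the start of the episode above 0.015 m).
It fails at once if the jar or a container is dropped or knocked over (faster than 0.5 m/s while not in the fingers) ((linear speed of tin above 0.5 m/s and contact force between the fingers and tin below 0.05 N) or (linear speed of bottle above 0.5 m/s and contact force between the fingers and bottle below 0.05 N) or (linear speed of can above 0.5 m/s and contact force between the fingers and can below 0.05 N) or (linear speed of jar above 0.5 m/s and contact force between the fingers and jar below 0.05 N)).
It also fails if it takes over 144 s, if anything falls off the work surface, if the arm or the gripper's body presses on something with over 40 N, if the wrist force passes 120 N, or if a joint passes its speed limit or range.

## Robot

A 6-joint arm with a two-finger parallel gripper is mounted at the origin on the work surface. World frame = base frame: x ahead of the robot, y to its left, z up, the work surface at z = 0. Lengths are in m, angles in degrees, forces in N, time in s.
With the tool pointing down it reaches from about 0.4 to 0.825 m from the base axis. Payload 7 kg.
Tool frame: the origin (TCP) lies at the very end of the fingers, on their centre line; the grasp point (between the pads) lies 19 mm behind it; z points along the fingers, y is the direction in which the jaws open and shut (so a half turn about z gives the same grasp; the last joint's range is limited). The gripper opens to 88 mm and grips with 3 to 60 N. Pads are 19 mm wide; open, the fingers measure 130 mm over their backs; the gripper's body (78 mm by 193 mm) begins 47 mm behind the grasp point.
Start: joints at [84.116, 20.546, 0.682, 0, -70.136, -16.507], TCP at [0.257, 0.624, 0.227] pointing down, gripper open.
Joint ranges: [-176.03, 176.03], [-82.01, 121.73], [-58.28, 71.71], [-173.87, 95.51], [-174.79, -0.11], [-173.66, 173.66]. Speed limits (degrees/s): [136.94, 136.94, 172.46, 180, 180, 180].

## Interface

Orientations are given as [roll, pitch, yaw] about the fixed x, y, z axes, in that order (R = Rz(yaw) Ry(pitch) Rx(roll)).
In Python, from plant import ctrl gives the robot as it stands.
- The arm moves only by the tool move_arm, never from a script. Its argument "increments" is a list of rows, each a list of 2 entries, a list of its own where there are three numbers: the shift along the world's x, y, z in mm, then the turn about the world's z in rad. A call has exactly 8 rows; each row shifts and turns the pose as measured when the row begins; what a row does not reach is not made up. A row lasts 1/10 s, in which the tool goes at most 50 mm and 8.59 degrees, less where a joint would pass 70% of its speed; a pose out of reach is approached as far as the arm can. A call with a gripper value outside its range is refused whole. "jaw" is the gripper command: -1 is shut, 1 is fully open, values between are in proportion, set as the call begins (left out, the last holds). The fingers move at their own pace and stop on an object; the grip force is fixed at half the most. Time passes only in rows, so rows that do not move let the fingers close, or fill a call up. It gives the time, the measured TCP pose, the force and the opening at its end, in the units of the state.
- ctrl.get_obs(): the state, without advancing time (a new reading comes with each control period).
- ctrl.snapshot(name): name is "scene" or "top" or "wrist"; returns a dict with "color" (420x560x3 uint8, red, green, blue), "fx", "fy", "cx", "cy" (pixels), "R" (3x3) and "t" (3): a world point X has camera coordinates R X + t. Camera axes: x right, y down, z forward; pixel columns grow to the right and rows downward; lengths in m; the calibration is good to about 2 mm. A picture is of the moment at which its call begins. There is no depth.
- ctrl.close_job(): hands the job in, once; it reports no verdict.
The state is a dict: "clock": time; "joint_pos": joint angles; "qvel": joint speeds; "tau": joint torques, N m; "tool_pos": TCP position; "orientation": TCP orientation; "force": force on the tool from outside, world axes, zero at the start; "moment": the same for the moment, N m; "opening": finger opening in m.
Only numpy, scipy, OpenCV 4.12 (cv2) and the standard library are available. Lean on these libraries where they do the work, as an engineer would, in place of code of your own. Each camera call takes 0.05 s, during which the arm holds its last target.

## Working session

There is one attempt and no reset: what is moved stays moved. The work goes in short steps, Python scripts to look and compute and a tool call to move; the robot and the scene stay as the last step left them, time stands still between calls to the robot, and variables do not carry over. Pictures are saved under pics/ and viewed, and the job is handed in when it is done.

Besides the shell and the picture viewer there is one more tool, called after "Request:" as name([rows], argument=value, ...), one row to a line, values as JSON. move_arm: Moves the arm, as the interface text tells. Its arguments: {"type":"object","properties":{"increments":{"type":"array","items":{"type":"array"}},"jaw":{"type":"number"}},"required":["increments"]}

```bash
mkdir -p pics; ls
cat > h.py <<'E'
import numpy as np, cv2
from plant import ctrl
def snap(name,fn):
    s=ctrl.snapshot(name); cv2.imwrite('pics/'+fn,s['color'][:,:,::-1]); return s
def ray(s,u,v,z):
    R=np.array(s['R']);t=np.array(s['t']);c=-R.T@t
    d=R.T@np.array([(u-s['cx'])/s['fx'],(v-s['cy'])/s['fy'],1]); return c+d*(z-c[2])/d[2]
def proj(s,X):
    p=np.array(s['R'])@np.array(X)+np.array(s['t']); return s['fx']*p[0]/p[2]+s['cx'],s['fy']*p[1]/p[2]+s['cy']
E
python3 - <<'E'
from h import *
import pickle
o=ctrl.get_obs();print(o)
for n in("scene","top"):
    s=snap(n,n+'0.png');pickle.dump(s,open(n+'0.pkl','wb'));print(n,s['fx'],s['cx'],s['cy'],np.round(-np.array(s['R']).T@s['t'],3),np.round(s['R'],3).tolist())
E
```

```text
pics
{'clock': 0.0, 'joint_pos': array([ 8.41135962e+01,  2.05887123e+01,  6.32542278e-01, -2.15318576e-02,
       -7.01371212e+01, -1.65067167e+01]), 'qvel': array([-0.01078001, -0.0140743 , -0.03972044, -0.01520721,  0.06646608,
       -0.05924258]), 'tau': array([ 1.28761814e-03, -5.82714915e+01,  2.93049502e+01,  6.99714258e+00,
        6.76459749e-03, -1.57782697e-04]), 'tool_pos': array([0.25697693, 0.62361307, 0.22563964]), 'orientation': array([ 1.79904802e+02, -7.10215599e-03, -2.24004470e+01]), 'force': array([0.07368437, 0.54550388, 1.26772948]), 'moment': array([ 0.02513375,  0.04086556, -0.00841139]), 'opening': 0.08747628363826786}
scene 426.92182908810224 284.52135674229174 210.7684437432385 [0.626 0.37  0.912] [[-0.987, 0.163, -0.001], [0.149, 0.901, -0.407], [-0.065, -0.402, -0.913]]
top 431.00712264603203 286.6363127474292 210.66810374407524 [0.479 0.008 0.919] [[0.007, -1.0, -0.011], [-0.995, -0.006, -0.104], [0.104, 0.012, -0.995]]
```

View pics/scene0.png

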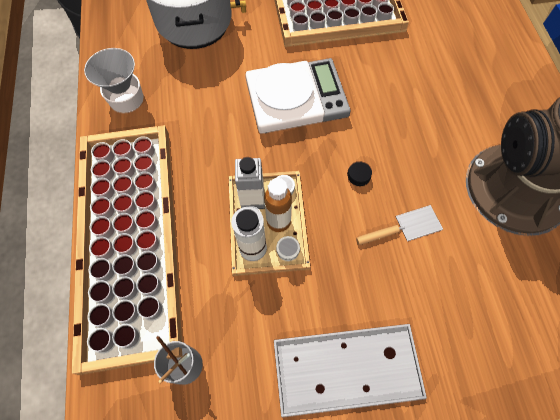

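View pics/top0.png

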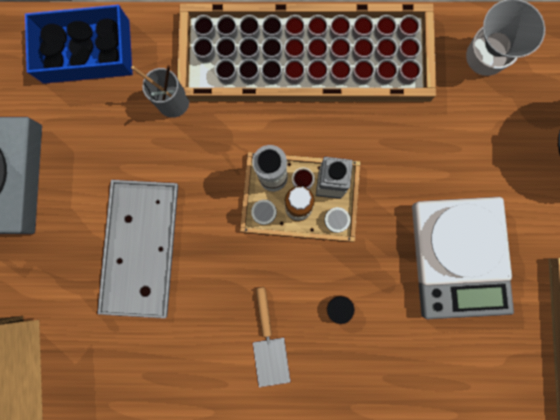

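Run:
```python
import cv2
t=cv2.imread('pics/top0.png');s=cv2.imread('pics/scene0.png')
cv2.imwrite('pics/t1.png',cv2.resize(t[140:250,230:370],None,fx=5.5,fy=5.4,interpolation=cv2.INTER_CUBIC))
cv2.imwrite('pics/s1.png',cv2.resize(s[145:285,215:325],None,fx=4,fy=4,interpolation=cv2.INTER_CUBIC))
```

```text
(no output)
```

View pics/t1.png

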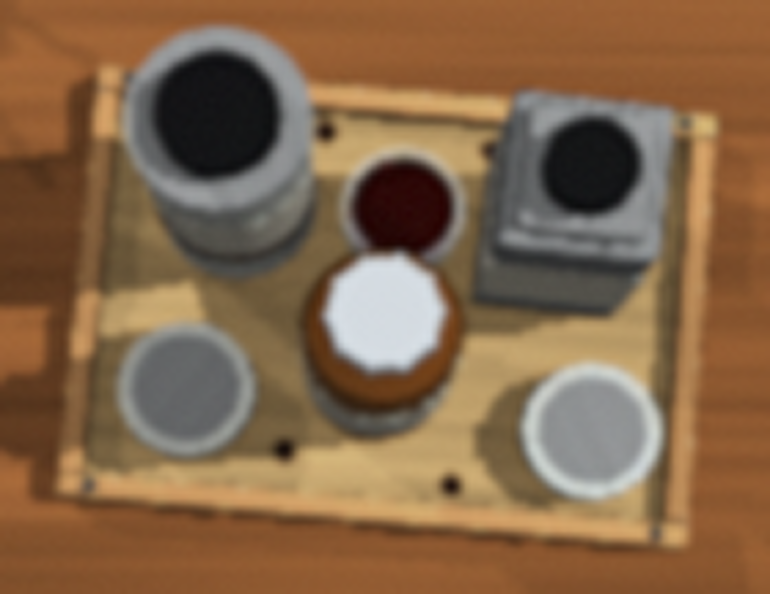

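View pics/s1.png

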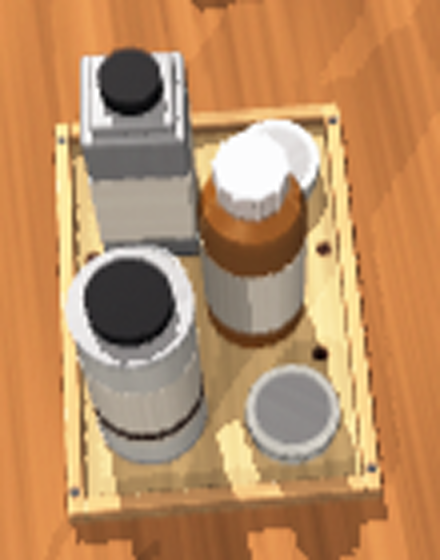

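Run:
```python
from h import *
import pickle
T=pickle.load(open('top0.pkl','rb'));S=pickle.load(open('scene0.pkl','rb'))
def cen(s,box,f):
    x0,x1,y0,y1=box; c=s['color'][y0:y1,x0:x1].astype(int)
    m=f(c).astype(np.uint8);n,l,st,ce=cv2.connectedComponentsWithStats(m)
    i=1+np.argmax(st[1:,4]);return ce[i]+[x0,y0],st[i]
dark=lambda c:c.max(2)<50
white=lambda c:c.min(2)>175
red=lambda c:(c[...,0]>25)&(c[...,1]<20)&(c[...,2]<25)
for n,s,b,f,z in [('tin',T,(250,290,145,178),dark,.171),('tin',S,(230,265,205,235),dark,.171),
 ('bot',T,(286,315,183,210),white,.181),('bot',S,(268,289,175,201),white,.181),
 ('can',T,(325,352,158,183),dark,.168),('can',S,(237,259,155,175),dark,.168),('jar',T,(290,318,165,187),red,.036)]:
    c,st=cen(s,b,f);print(n,np.round(c,1),st,np.round(ray(s,c[0],c[1],z),4))
u=lambda x,y:(230+x/5.5,140+y/5.4)
for n,p,z in [('jarrim',u(403,206),.04),('ftl',u(187,390),.028),('ftr',u(592,430),.028)]+[('cad',u(*q),.018) for q in[(108,70),(715,118),(685,545),(60,492)]]+[('canTop',u(*q),.146)for q in[(518,92),(676,104),(658,262),(497,246)]]+[('drip',q,.014)for q in[(112,181),(177,184),(166,318),(99,313)]]+[('pan',(470,241),.07),('panL',(432,241),.07),('panR',(509,241),.07)]:
    print(n,np.round(p,1),np.round(ray(T,*p,z),4))
for n,p,z in [('pan',(285,87),.07)]+[('drip',q,.014)for q in[(274,340),(409,326),(425,400),(281,415)]]: print('S',n,np.round(ray(S,*p,z),4))
```

```text
tin [268.7 160.9] [  8   5  22  23 397] [0.6446 0.0492 0.171 ]
tin [248.4 223.4] [  7  10  21  16 216] [0.6447 0.0584 0.171 ]
bot [299.6 197.3] [  4   5  20  20 317] [ 0.5786 -0.0054  0.181 ]
bot [278.6 184.7] [  0   0  21  21 332] [ 0.5766 -0.0077  0.181 ]
can [336.8 170.4] [  4   4  17  17 232] [ 0.6288 -0.0712  0.168 ]
can [247.9 170.2] [ 3 10 16  9 55] [ 0.6311 -0.0567  0.168 ]
jar [302.7 178.1] [  5   6  16  15 198] [ 0.6386 -0.0144  0.036 ]
jarrim [303.3 178.1] [ 0.6378 -0.0155  0.04  ]
ftl [264.  212.2] [0.5678 0.0656 0.028 ]
ftr [337.6 219.6] [ 0.5532 -0.0872  0.028 ]
cad [249.6 153. ] [0.6957 0.0985 0.018 ]
cad [360.  161.9] [ 0.6774 -0.1363  0.018 ]
cad [354.5 240.9] [ 0.5098 -0.1232  0.018 ]
cad [240.9 231.1] [0.5288 0.1142 0.018 ]
canTop [324.2 157. ] [ 0.6578 -0.0507  0.146 ]
canTop [352.9 159.3] [ 0.6539 -0.103   0.146 ]
canTop [349.6 188.5] [ 0.6    -0.0966  0.146 ]
canTop [320.4 185.6] [ 0.6051 -0.0436  0.146 ]
drip [112 181] [0.6344 0.3923 0.014 ]
drip [177 184] [0.6286 0.2528 0.014 ]
drip [166 318] [0.3486 0.2663 0.014 ]
drip [ 99 313] [0.3576 0.4058 0.014 ]
pan [470 241] [ 0.5093 -0.3412  0.07  ]
panL [432 241] [ 0.5088 -0.2671  0.07  ]
panR [509 241] [ 0.5098 -0.417   0.07  ]
S pan [ 0.5105 -0.332   0.07  ]
S drip [0.6303 0.2546 0.014 ]
S drip [0.3524 0.2724 0.014 ]
S drip [0.361  0.4119 0.014 ]
S drip [0.6382 0.3925 0.014 ]
```

Run:
```python
from h import *
import pickle
T=pickle.load(open('top0.pkl','rb'));S=pickle.load(open('scene0.pkl','rb'))
u=lambda x,y:(215+x/4,145+y/4)
t=lambda x,y:(230+x/5.5,140+y/5.4)
for n,p,z in [('tincap',u(129,298),.171),('tinrim',u(131,303),.160),('can',u(130,76),.168)]: print(n,np.round(ray(S,*p,z),4))
for n,p,z in [('tincap',t(217,114),.171),('tinrim',t(219,119),.160),('tin L',t(123,119),.16),('tin R',t(314,119),.16),('can',t(591,165),.168),('bot',t(386,311),.181)]: print(n,np.round(ray(T,*p,z),4))
```

```text
tincap [0.6458 0.0502 0.171 ]
tinrim [0.6455 0.0482 0.16  ]
can [ 0.63   -0.0709  0.168 ]
tincap [0.6443 0.0479 0.171 ]
tinrim [0.645  0.0478 0.16  ]
tin L [0.6449 0.0791 0.16  ]
tin R [0.6452 0.0168 0.16  ]
can [ 0.6285 -0.0724  0.168 ]
bot [ 0.5782 -0.0065  0.181 ]
```

Request:
move_arm([
  [[20,-40,0],0.04],
  [[30,-45,0],0.04],
  [[30,-45,0],0.04],
  [[30,-45,0],0.04],
  [[30,-45,0],0.04],
  [[30,-45,0],0.04],
  [[30,-45,0],0.04],
  [[30,-45,0],0.02],
], jaw=1)

```text
clock: 0.9
tool_pos: [0.4686, 0.2886, 0.2212]
orientation: [179.6, 0.0, -4.0]
force: [0.8, 1.2, -0.2]
opening: 0.0877
```

Request:
move_arm([
  [[30,-40,2],0],
  [[30,-40,2],0],
  [[30,-40,2],0],
  [[30,-40,0],0],
  [[25,-35,0],0],
  [[15,-20,0],0],
  [[0,0,0],0],
  [[0,0,0],0],
])

```text
clock: 1.7
tool_pos: [0.6295, 0.0633, 0.2242]
orientation: [179.5, 0.3, -4.3]
force: [-0.4, 0.7, -0.6]
opening: 0.0877
```

Request:
move_arm([
  [[10,-10,0],0],
  [[5,-5,0],0],
  [[0,0,-20],0],
  [[0,0,-20],0],
  [[0,0,-15],0],
  [[0,0,0],0],
  [[0,0,0],0],
  [[0,0,0],0],
])

```text
clock: 2.5
tool_pos: [0.6456, 0.0515, 0.1697]
orientation: [179.5, 0.2, -3.9]
force: [0.5, 0.2, -0.2]
opening: 0.0877
```

Request:
move_arm([
  [[0,-3,-15],0],
  [[0,0,-15],0],
  [[0,0,-12],0],
  [[0,0,-8],0],
  [[0,0,0],0],
  [[0,0,0],0],
  [[0,0,0],0],
  [[0,0,0],0],
])

```text
clock: 3.3
tool_pos: [0.6494, 0.0502, 0.1249]
orientation: [179.7, -0.4, -3.8]
force: [-0.8, 0.1, 0.3]
opening: 0.0876
```

Run:
```python
from h import *
snap('wrist','w1.png');snap('top','t2.png')
print(ctrl.get_obs()['tool_pos'])
```

```text
[0.64937388 0.0501593  0.12481465]
```

View pics/w1.png

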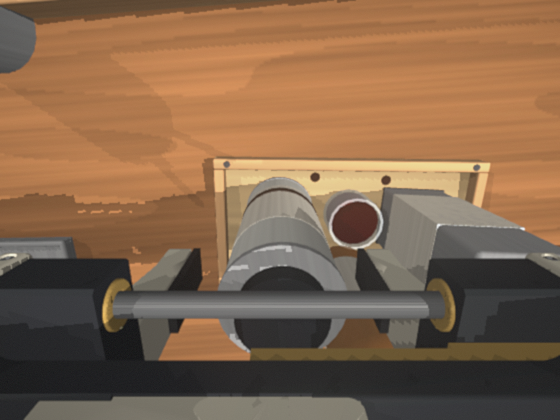

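The wrist view shows the tin (cap near 285,310) between both fingers (inner edges about 185 and 370), with the jar at (355,222) clear. I'll fine-correct, then close.

Request:
move_arm([
  [[-4,-2,-5],0],
  [[0,0,0],0],
  [[0,0,0],0],
  [[0,0,0],0],
  [[0,0,0],0],
  [[0,0,0],0],
  [[0,0,0],0],
  [[0,0,0],0],
])

```text
clock: 4.2
tool_pos: [0.6451, 0.048, 0.1198]
orientation: [179.7, -0.4, -3.8]
force: [-0.1, 0.2, -0.0]
opening: 0.0872
```

Request:
move_arm([
  [[0,0,0],0],
  [[0,0,0],0],
  [[0,0,0],0],
  [[0,0,0],0],
  [[0,0,0],0],
  [[0,0,0],0],
  [[0,0,0],0],
  [[0,0,0],0],
], jaw=-1)

```text
clock: 5.0
tool_pos: [0.6452, 0.0481, 0.1198]
orientation: [179.7, -0.5, -3.8]
force: [0.9, -0.0, -0.5]
opening: 0.0596
```

Request:
move_arm([
  [[0,0,10],0],
  [[0,0,20],0],
  [[0,0,20],0],
  [[0,0,15],0],
  [[0,15,0],0],
  [[-10,30,0],0],
  [[-25,35,0],0],
  [[-35,35,0],0],
])

```text
clock: 5.8
tool_pos: [0.5719, 0.1628, 0.1839]
orientation: [179.6, 0.1, -4.4]
force: [0.2, 1.2, -4.9]
opening: 0.0596
```

Request:
move_arm([
  [[-35,35,0],0],
  [[-35,35,0],0],
  [[-35,35,0],0],
  [[-30,30,0],0],
  [[-20,20,0],0],
  [[-10,10,0],0],
  [[0,0,0],0],
  [[0,0,0],0],
])

```text
clock: 6.6
tool_pos: [0.3936, 0.3352, 0.1808]
orientation: [179.4, 0.5, -4.0]
force: [1.4, -0.7, -4.4]
opening: 0.0594
```

Request:
move_arm([
  [[12,0,0],0],
  [[0,0,-15],0],
  [[0,0,-15],0],
  [[0,0,-15],0],
  [[0,0,-8],0],
  [[0,0,0],0],
  [[0,0,0],0],
  [[0,0,0],0],
])

```text
clock: 7.4
tool_pos: [0.4125, 0.3321, 0.1263]
orientation: [179.4, 0.4, -4.4]
force: [-0.5, -0.1, -3.8]
opening: 0.0598
```

Request:
move_arm([
  [[0,0,-5],0],
  [[0,0,-2],0],
  [[0,0,-2],0],
  [[0,0,-1],0],
  [[0,0,-1],0],
  [[0,0,0],0],
  [[0,0,0],0],
  [[0,0,0],0],
])

```text
clock: 8.2
tool_pos: [0.4133, 0.3335, 0.1172]
orientation: [179.6, 0.3, -4.3]
force: [-0.5, 0.1, -3.3]
opening: 0.0598
```

Still mostly hanging (−3.3 of −4); go a touch lower.

Request:
move_arm([
  [[0,0,-1],0],
  [[0,0,-1],0],
  [[0,0,0],0],
  [[0,0,0],0],
  [[0,0,0],0],
  [[0,0,0],0],
  [[0,0,0],0],
  [[0,0,0],0],
])

```text
clock: 9.0
tool_pos: [0.4139, 0.3337, 0.117]
orientation: [179.6, 0.2, -4.2]
force: [-0.8, -0.7, -1.0]
opening: 0.0594
```

Request:
move_arm([
  [[0,0,0],0],
  [[0,0,0],0],
  [[0,0,0],0],
  [[0,0,0],0],
  [[0,0,0],0],
  [[0,0,0],0],
  [[0,0,0],0],
  [[0,0,0],0],
], jaw=1)

```text
clock: 9.8
tool_pos: [0.415, 0.335, 0.1182]
orientation: [179.8, 0.1, -4.2]
force: [-0.5, -0.2, 0.3]
opening: 0.0877
```

Request:
move_arm([
  [[0,0,20],0],
  [[0,0,30],0],
  [[0,0,30],0],
  [[0,0,25],0],
  [[10,-20,10],0],
  [[20,-40,0],0],
  [[20,-45,0],0],
  [[20,-45,0],0],
])

```text
clock: 10.6
tool_pos: [0.4849, 0.1843, 0.238]
orientation: [179.8, -0.0, -3.7]
force: [0.2, 0.0, 0.2]
opening: 0.0875
```

Request:
move_arm([
  [[20,-40,0],0],
  [[20,-40,0],0],
  [[20,-40,0],0],
  [[15,-32,0],0],
  [[8,-18,0],0],
  [[5,-8,0],0],
  [[0,0,0],0],
  [[0,0,0],0],
])

```text
clock: 11.4
tool_pos: [0.5761, -0.0066, 0.2381]
orientation: [179.8, -0.0, -4.0]
force: [0.1, 0.6, -1.0]
opening: 0.0881
```

Run:
```python
from h import *
snap('scene','s3.png');snap('top','t3.png')
print(ctrl.get_obs()['tool_pos'])
```

```text
[ 0.57606147 -0.00609355  0.23827638]
```

View pics/s3.png

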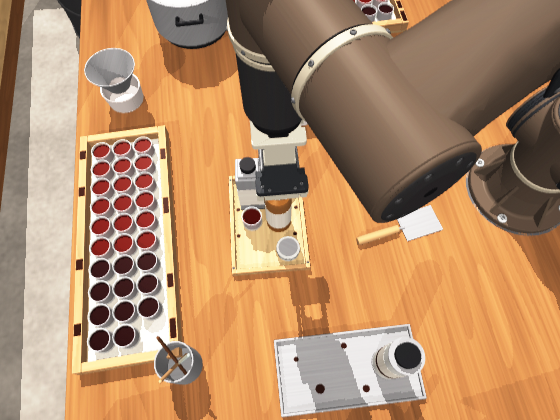

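Tin stands upright in the drip tray (405,355); the gripper is above the bottle cap (278,185).

Request:
move_arm([
  [[0,0,-20],0],
  [[0,0,-25],0],
  [[0,0,-20],0],
  [[0,0,-12],0],
  [[0,0,-5],0],
  [[0,0,0],0],
  [[0,0,0],0],
  [[0,0,0],0],
])

```text
clock: 12.3
tool_pos: [0.5767, 0.0003, 0.1578]
orientation: [179.9, -0.5, -3.4]
force: [0.5, 0.1, -0.6]
opening: 0.0875
```

Run:
```python
from h import *
snap('wrist','w4.png')
```

```text
(no output)
```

View pics/w4.png

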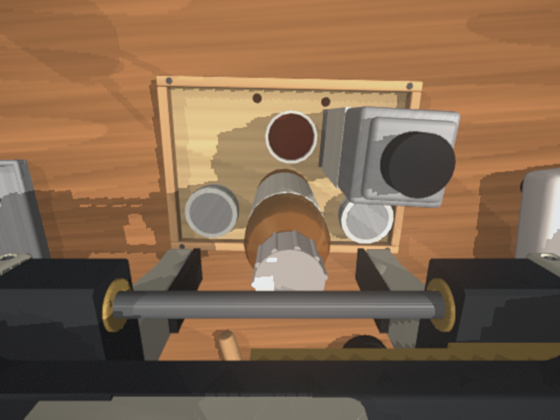

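The white cap is at column ~289 against a finger centre of ~278, which matches the measured 6 mm drift in y.

Request:
move_arm([
  [[1,-6,-4],0],
  [[0,0,-1],0],
  [[0,0,0],0],
  [[0,0,0],0],
  [[0,0,0],0],
  [[0,0,0],0],
  [[0,0,0],0],
  [[0,0,0],0],
])

```text
clock: 13.15
tool_pos: [0.5787, -0.0066, 0.154]
orientation: [180.0, -0.6, -3.5]
force: [-0.9, 0.6, -0.3]
opening: 0.0878
```

Request:
move_arm([
  [[0,0,0],0],
  [[0,0,0],0],
  [[0,0,0],0],
  [[0,0,0],0],
  [[0,0,0],0],
  [[0,0,0],0],
  [[0,0,0],0],
  [[0,0,0],0],
], jaw=-1)

```text
clock: 13.95
tool_pos: [0.5787, -0.0063, 0.154]
orientation: [180.0, -0.6, -3.5]
force: [-0.6, 0.7, -0.8]
opening: 0.0344
```

Request:
move_arm([
  [[0,0,8],0],
  [[0,0,15],0],
  [[0,0,20],0],
  [[0,0,15],0],
  [[0,10,5],0],
  [[-2,20,0],0],
  [[-5,28,0],0],
  [[-8,32,0],0],
])

```text
clock: 14.75
tool_pos: [0.5611, 0.084, 0.2189]
orientation: [179.9, -0.3, -3.8]
force: [-0.1, 0.0, -2.3]
opening: 0.0343
```

Request:
move_arm([
  [[-10,35,0],0],
  [[-10,35,0],0],
  [[-10,35,0],0],
  [[-10,35,0],0],
  [[-10,32,0],0],
  [[-8,25,0],0],
  [[-5,15,0],0],
  [[-3,8,0],0],
])

```text
clock: 15.55
tool_pos: [0.4867, 0.318, 0.2162]
orientation: [179.8, -0.0, -3.7]
force: [-0.4, -0.3, -3.0]
opening: 0.0343
```

Request:
move_arm([
  [[8,8,0],0],
  [[0,4,-10],0],
  [[0,0,-15],0],
  [[0,0,-15],0],
  [[0,0,-10],0],
  [[0,0,-4],0],
  [[0,0,0],0],
  [[0,0,0],0],
])

```text
clock: 16.35
tool_pos: [0.4965, 0.3276, 0.1571]
orientation: [179.7, 0.1, -4.0]
force: [0.0, 0.6, -1.7]
opening: 0.0342
```

Run:
```python
from h import *
snap('scene','s5.png')
```

```text
(no output)
```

View pics/s5.png

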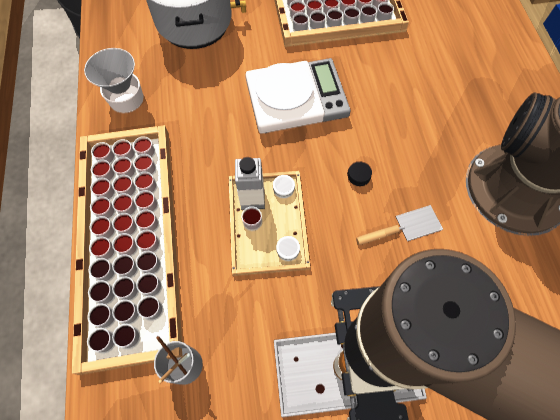

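The arm covers the bottle (around 345,360), and nothing else has been disturbed. I'll lower slowly.

Request:
move_arm([
  [[0,0,-3],0],
  [[0,0,-2],0],
  [[0,0,-1],0],
  [[0,0,-1],0],
  [[0,0,-1],0],
  [[0,0,0],0],
  [[0,0,0],0],
  [[0,0,0],0],
])

```text
clock: 17.2
tool_pos: [0.4973, 0.3288, 0.1511]
orientation: [179.9, -0.1, -3.9]
force: [-0.1, -0.2, -0.8]
opening: 0.0345
```

Request:
move_arm([
  [[0,0,-1],0],
  [[0,0,-1],0],
  [[0,0,0],0],
  [[0,0,0],0],
  [[0,0,0],0],
  [[0,0,0],0],
  [[0,0,0],0],
  [[0,0,0],0],
])

```text
clock: 18.0
tool_pos: [0.4984, 0.3292, 0.151]
orientation: [179.9, -0.3, -3.9]
force: [0.2, 0.7, -0.7]
opening: 0.0343
```

Request:
move_arm([
  [[0,0,0],0],
  [[0,0,0],0],
  [[0,0,0],0],
  [[0,0,0],0],
  [[0,0,0],0],
  [[0,0,0],0],
  [[0,0,0],0],
  [[0,0,0],0],
], jaw=1)

```text
clock: 18.8
tool_pos: [0.4989, 0.3297, 0.1516]
orientation: [-180.0, -0.3, -3.9]
force: [-0.4, 0.7, -0.5]
opening: 0.0867
```

Request:
move_arm([
  [[0,0,20],0],
  [[0,0,25],0],
  [[0,0,25],0],
  [[5,-15,10],0],
  [[10,-30,0],0],
  [[15,-45,0],0],
  [[15,-45,0],0],
  [[15,-45,0],0],
])

```text
clock: 19.6
tool_pos: [0.5581, 0.1459, 0.2327]
orientation: [179.9, -0.2, -3.4]
force: [1.0, 0.0, 0.8]
opening: 0.0875
```

Request:
move_arm([
  [[15,-45,0],0],
  [[15,-45,0],0],
  [[15,-45,0],0],
  [[12,-35,0],-0.03],
  [[5,-15,0],0],
  [[0,0,0],0],
  [[0,0,0],0],
  [[0,0,0],0],
])

```text
clock: 20.4
tool_pos: [0.6184, -0.0577, 0.2289]
orientation: [179.9, 0.1, -5.7]
force: [0.1, 0.1, -0.0]
opening: 0.0877
```

Check the first two placements while here, then line up on the can (0.629, −0.072).

Request:
move_arm([
  [[10,-12,0],0],
  [[0,-2,-15],0],
  [[0,0,-20],0],
  [[0,0,-20],0],
  [[0,0,-8],0],
  [[0,0,0],0],
  [[0,0,0],0],
  [[0,0,0],0],
])

```text
clock: 21.2
tool_pos: [0.6317, -0.0682, 0.1671]
orientation: [179.9, -0.2, -5.1]
force: [0.8, 0.1, 0.4]
opening: 0.0874
```

Run:
```python
from h import *
a=snap('scene','s6.png')['color'];b=snap('wrist','w6.png')['color']
cv2.imwrite('pics/m6.png',np.hstack([cv2.resize(a,(400,300)),cv2.resize(b,(400,300))])[:,:,::-1])
```

```text
(no output)
```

View pics/m6.png

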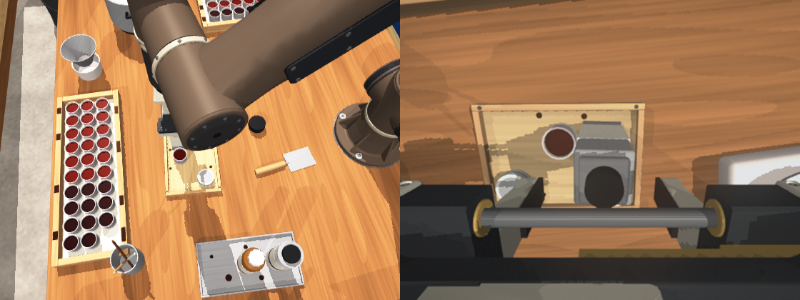

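Tin (287,254 in the left half) and bottle (252,260) stand in the tray. The can is between the fingers, a few mm to the right.

Request:
move_arm([
  [[-3,-4,-10],-0.01],
  [[0,0,-15],0],
  [[0,0,-12],0],
  [[0,0,-6],0],
  [[0,0,0],0],
  [[0,0,0],0],
  [[0,0,0],0],
  [[0,0,0],0],
])

```text
clock: 22.1
tool_pos: [0.629, -0.0733, 0.1236]
orientation: [179.9, -0.5, -5.8]
force: [-0.2, -0.4, 0.2]
opening: 0.0874
```

Request:
move_arm([
  [[-3,-4,-3],0],
  [[0,0,0],0],
  [[0,0,0],0],
  [[0,0,0],0],
  [[0,0,0],0],
  [[0,0,0],0],
  [[0,0,0],0],
  [[0,0,0],0],
])

```text
clock: 22.9
tool_pos: [0.6263, -0.0776, 0.1215]
orientation: [180.0, -0.6, -5.8]
force: [0.5, 0.2, -0.7]
opening: 0.0878
```

Request:
move_arm([
  [[3,5,-2],0],
  [[0,0,0],0],
  [[0,0,0],0],
  [[0,0,0],0],
  [[0,0,0],0],
  [[0,0,0],0],
  [[0,0,0],0],
  [[0,0,0],0],
])

```text
clock: 23.7
tool_pos: [0.6296, -0.072, 0.1192]
orientation: [180.0, -0.6, -5.8]
force: [0.3, -0.2, 0.6]
opening: 0.0877
```

Request:
move_arm([
  [[0,0,0],0],
  [[0,0,0],0],
  [[0,0,0],0],
  [[0,0,0],0],
  [[0,0,0],0],
  [[0,0,0],0],
  [[0,0,0],0],
  [[0,0,0],0],
], jaw=-1)

```text
clock: 24.5
tool_pos: [0.6296, -0.0721, 0.1193]
orientation: [180.0, -0.6, -5.8]
force: [-0.3, -0.3, -0.9]
opening: 0.0542
```

Request:
move_arm([
  [[0,0,10],0],
  [[0,0,20],0],
  [[0,0,22],0],
  [[0,0,18],0],
  [[0,10,8],0],
  [[0,20,0],0],
  [[-2,30,0],0],
  [[-3,35,0],0],
])

```text
clock: 25.3
tool_pos: [0.6204, 0.0234, 0.1991]
orientation: [180.0, -0.1, -6.2]
force: [0.6, -0.1, -4.4]
opening: 0.0539
```

Request:
move_arm([
  [[-4,40,0],0],
  [[-4,40,0],0],
  [[-4,40,0],0],
  [[-4,40,0],0],
  [[-4,40,0],0],
  [[-4,35,0],0],
  [[-3,25,0],0],
  [[-2,12,0],0],
])

```text
clock: 26.1
tool_pos: [0.583, 0.3126, 0.1961]
orientation: [179.9, 0.3, -6.1]
force: [-0.3, 0.6, -3.1]
opening: 0.0536
```

Request:
move_arm([
  [[2,8,-5],0],
  [[0,0,-15],0],
  [[0,0,-18],0],
  [[0,0,-18],0],
  [[0,0,-12],0],
  [[0,0,-4],0],
  [[0,0,0],0],
  [[0,0,0],0],
])

```text
clock: 26.9
tool_pos: [0.5843, 0.3203, 0.1194]
orientation: [179.8, 0.4, -6.2]
force: [0.0, 0.1, -3.5]
opening: 0.0537
```

Request:
move_arm([
  [[0,3,-1],0],
  [[0,0,-1],0],
  [[0,0,-1],0],
  [[0,0,-1],0],
  [[0,0,0],0],
  [[0,0,0],0],
  [[0,0,0],0],
  [[0,0,0],0],
])

```text
clock: 27.7
tool_pos: [0.5856, 0.3245, 0.1182]
orientation: [180.0, 0.2, -6.2]
force: [0.3, 0.3, -3.0]
opening: 0.0541
```

Request:
move_arm([
  [[0,0,-1],0],
  [[0,0,-1],0],
  [[0,0,-1],0],
  [[0,0,-1],0],
  [[0,0,0],0],
  [[0,0,0],0],
  [[0,0,0],0],
  [[0,0,0],0],
])

```text
clock: 28.5
tool_pos: [0.5862, 0.3246, 0.1166]
orientation: [-180.0, 0.1, -6.1]
force: [-0.7, -0.5, -0.8]
opening: 0.0537
```

Contact (load gone). Release and go to the jar.

Request:
move_arm([
  [[0,0,0],0],
  [[0,0,0],0],
  [[0,0,0],0],
  [[0,0,0],0],
  [[0,0,0],0],
  [[0,0,0],0],
  [[0,0,0],0],
  [[0,0,0],0],
], jaw=1)

```text
clock: 29.3
tool_pos: [0.5875, 0.3254, 0.1178]
orientation: [-179.9, -0.0, -6.1]
force: [-0.8, 0.1, 0.2]
opening: 0.0875
```

Request:
move_arm([
  [[0,0,20],0],
  [[0,0,30],0],
  [[0,0,30],0],
  [[0,-20,10],0],
  [[5,-40,0],0],
  [[8,-45,0],0],
  [[8,-45,0],0],
  [[8,-45,-10],0],
])

```text
clock: 30.1
tool_pos: [0.6152, 0.1276, 0.2005]
orientation: [-179.9, -0.1, -5.6]
force: [0.9, 0.4, 0.5]
opening: 0.0877
```

Request:
move_arm([
  [[8,-45,-10],0],
  [[8,-40,-20],0],
  [[5,-35,-20],0],
  [[3,-20,-20],0],
  [[0,-5,-10],0],
  [[0,0,0],0],
  [[0,0,0],0],
  [[0,0,0],0],
])

```text
clock: 30.9
tool_pos: [0.6363, -0.0313, 0.1171]
orientation: [-179.9, -0.0, -6.0]
force: [-0.5, 0.3, -1.2]
opening: 0.0875
```

Run:
```python
from h import *
a=snap('scene','s7.png')['color'];b=snap('wrist','w7.png')['color']
cv2.imwrite('pics/m7.png',np.hstack([cv2.resize(a,(400,300)),cv2.resize(b,(400,300))])[:,:,::-1])
```

```text
(no output)
```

View pics/m7.png

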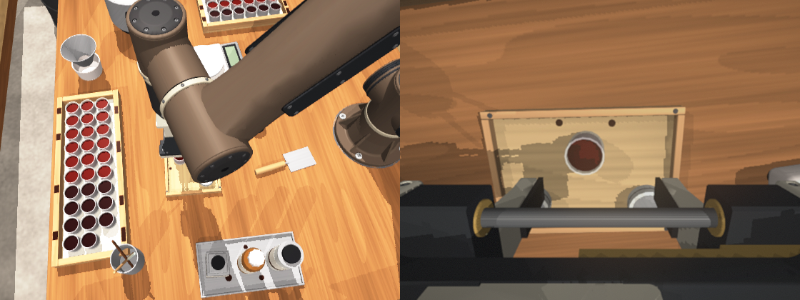

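All three stand in the drip tray; the jar (585,155 in the wrist half) is free. Line up on (0.638, −0.015) and descend.

Request:
move_arm([
  [[1,16,0],0],
  [[0,0,-15],0],
  [[0,0,-20],0],
  [[0,0,-15],0],
  [[0,0,-5],0],
  [[0,0,0],0],
  [[0,0,0],0],
  [[0,0,0],0],
])

```text
clock: 31.8
tool_pos: [0.6419, -0.0054, 0.0677]
orientation: [-179.7, -0.7, -5.5]
force: [0.1, -0.0, -0.8]
opening: 0.0875
```

Request:
move_arm([
  [[-4,-9,-5],0],
  [[0,0,-12],0],
  [[0,0,-12],0],
  [[0,0,-10],0],
  [[0,0,-5],0],
  [[0,0,0],0],
  [[0,0,0],0],
  [[0,0,0],0],
])

```text
clock: 32.6
tool_pos: [0.6376, -0.0157, 0.0202]
orientation: [-179.7, -0.8, -5.5]
force: [0.6, -0.2, 1.0]
opening: 0.0877
```

Run:
```python
from h import *
snap('wrist','w8.png');snap('top','t8.png')
```

```text
(no output)
```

View pics/w8.png

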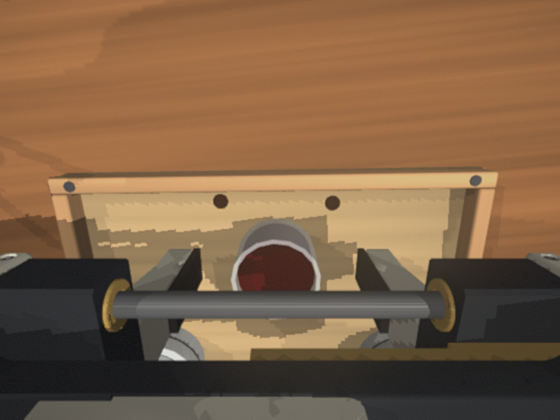

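The jar (276,275) is centred between the fingers.

Request:
move_arm([
  [[0,0,-5],0],
  [[0,0,-2],0],
  [[0,0,0],0],
  [[0,0,0],0],
  [[0,0,0],0],
  [[0,0,0],0],
  [[0,0,0],0],
  [[0,0,0],0],
])

```text
clock: 33.5
tool_pos: [0.6385, -0.0154, 0.0141]
orientation: [-179.6, -0.9, -5.5]
force: [0.1, -0.1, -0.4]
opening: 0.0879
```

Request:
move_arm([
  [[0,0,0],0],
  [[0,0,0],0],
  [[0,0,0],0],
  [[0,0,0],0],
  [[0,0,0],0],
  [[0,0,0],0],
  [[0,0,0],0],
  [[0,0,0],0],
], jaw=-1)

```text
clock: 34.3
tool_pos: [0.6385, -0.0154, 0.0141]
orientation: [-179.6, -0.9, -5.5]
force: [0.4, 0.6, 0.1]
opening: 0.0455
```

Run:
```python
from h import *
import pickle
# pan ellipse
for f,b in(('top',(410,515,200,285)),('scene',(245,320,60,110))):
    s=pickle.load(open(f+'0.pkl','rb'));x0,x1,y0,y1=b;c=s['color'][y0:y1,x0:x1]
    cv2.imwrite(f'pics/pan_{f}.png',cv2.resize(c,None,fx=6,fy=6,interpolation=cv2.INTER_CUBIC)[:,:,::-1])
```

```text
(no output)
```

View pics/pan_top.png

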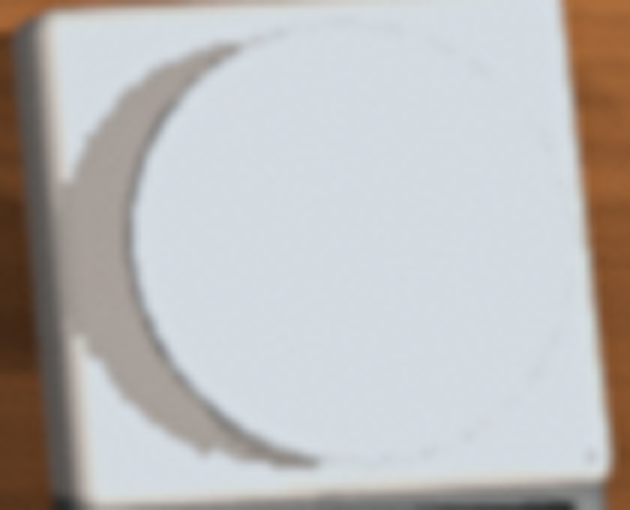

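View pics/pan_scene.png

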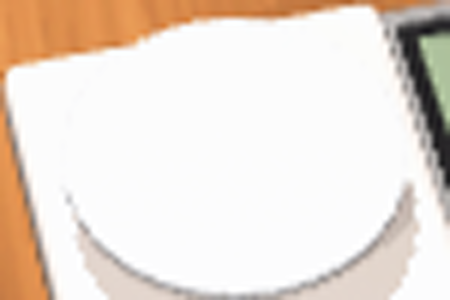

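Run:
```python
from h import *
import pickle
T=pickle.load(open('top0.pkl','rb'));S=pickle.load(open('scene0.pkl','rb'))
print(ray(T,468.8,240.25,.07),ray(S,284.7,86.3,.07))
print(ray(T,410+131/6,200+241/6,.07),ray(T,410+575/6,200+241/6,.07),ray(S,245+66/6,60+158/6,.07),ray(S,245+410/6,60+158/6,.07))
```

```text
[ 0.51074089 -0.33886886  0.07      ] [ 0.51091672 -0.3342471   0.07      ]
[ 0.51043934 -0.2667871   0.07      ] [ 0.51136814 -0.41095469  0.07      ] [ 0.58121334 -0.34583711  0.07      ] [ 0.44083463 -0.32248163  0.07      ]
```

Request:
move_arm([
  [[0,0,10],0],
  [[0,0,25],0],
  [[0,0,30],0],
  [[0,0,30],0],
  [[0,-10,20],0],
  [[-5,-20,10],0],
  [[-10,-30,0],0],
  [[-12,-30,0],0],
])

```text
clock: 35.1
tool_pos: [0.6105, -0.105, 0.1482]
orientation: [-179.6, -0.9, -5.2]
force: [0.2, 0.3, -0.9]
opening: 0.0455
```

Request:
move_arm([
  [[-14,-35,0],0],
  [[-16,-38,0],0],
  [[-16,-38,0],0],
  [[-16,-38,0],0],
  [[-13,-30,0],0],
  [[-10,-20,0],0],
  [[-5,-10,0],0],
  [[0,0,0],0],
])

```text
clock: 35.9
tool_pos: [0.5139, -0.3244, 0.1547]
orientation: [-179.7, -1.2, -5.4]
force: [-0.0, 0.6, -2.0]
opening: 0.046
```

Request:
move_arm([
  [[-2,-10,0],0],
  [[0,0,-15],0],
  [[0,0,-20],0],
  [[0,0,-20],0],
  [[0,0,-8],0],
  [[0,0,0],0],
  [[0,0,0],0],
  [[0,0,0],0],
])

```text
clock: 36.7
tool_pos: [0.5162, -0.3332, 0.0935]
orientation: [-179.7, -1.5, -5.0]
force: [1.0, 0.0, -1.6]
opening: 0.046
```

Request:
move_arm([
  [[-5,-4,-5],0],
  [[0,0,-4],0],
  [[0,0,-3],0],
  [[0,0,-1],0],
  [[0,0,0],0],
  [[0,0,0],0],
  [[0,0,0],0],
  [[0,0,0],0],
])

```text
clock: 37.5
tool_pos: [0.5119, -0.3381, 0.0817]
orientation: [-179.8, -1.7, -5.0]
force: [0.0, 0.1, -1.0]
opening: 0.0459
```

Run:
```python
from h import *
a=snap('scene','s9.png')['color'];b=snap('wrist','w9.png')['color'];c=snap('top','t9.png')['color']
cv2.imwrite('pics/m9.png',np.hstack([cv2.resize(c[150:330,390:560],(400,424)),cv2.resize(b,(400,424))])[:,:,::-1])
```

```text
(no output)
```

View pics/m9.png

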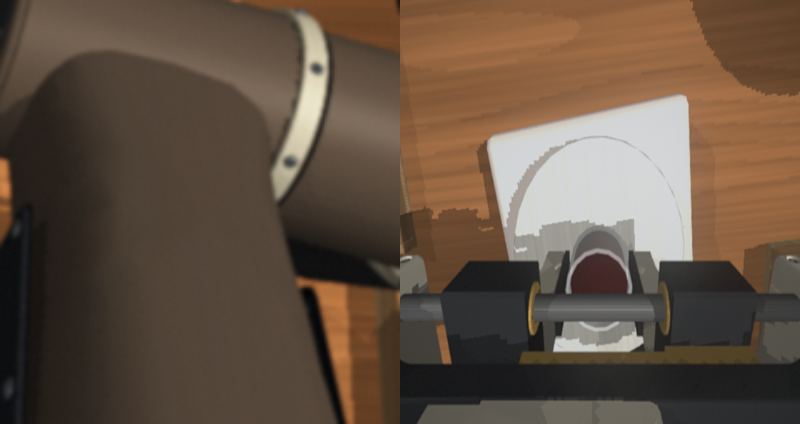

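The jar (600,280) sits laterally centred over the pan (515–690). Lower the last millimetres.

Request:
move_arm([
  [[-1,0,-1],0],
  [[0,0,-1],0],
  [[0,0,-1],0],
  [[0,0,-1],0],
  [[0,0,0],0],
  [[0,0,0],0],
  [[0,0,0],0],
  [[0,0,0],0],
])

```text
clock: 38.45
tool_pos: [0.511, -0.3381, 0.0784]
orientation: [-179.8, -1.7, -5.0]
force: [0.3, 0.3, 0.7]
opening: 0.0456
```

Request:
move_arm([
  [[0,0,-0.5],0],
  [[0,0,0],0],
  [[0,0,0],0],
  [[0,0,0],0],
  [[0,0,0],0],
  [[0,0,0],0],
  [[0,0,0],0],
  [[0,0,0],0],
])

```text
clock: 39.25
tool_pos: [0.5111, -0.3381, 0.0783]
orientation: [-179.8, -1.7, -4.9]
force: [-0.6, 0.4, 2.5]
opening: 0.0459
```

Request:
move_arm([
  [[0,0,0],0],
  [[0,0,0],0],
  [[0,0,0],0],
  [[0,0,0],0],
  [[0,0,0],0],
  [[0,0,0],0],
  [[0,0,0],0],
  [[0,0,0],0],
], jaw=1)

```text
clock: 40.05
tool_pos: [0.5115, -0.3384, 0.0777]
orientation: [-179.8, -1.8, -5.0]
force: [0.6, 0.5, -0.4]
opening: 0.0874
```

Request:
move_arm([
  [[0,0,10],0],
  [[0,0,25],0],
  [[0,0,30],0],
  [[0,0,30],0],
  [[0,0,30],0],
  [[5,20,10],0],
  [[8,35,0],0],
  [[8,45,0],0],
])

```text
clock: 40.85
tool_pos: [0.5311, -0.24, 0.2236]
orientation: [-179.9, -1.9, -5.3]
force: [1.1, -0.1, -0.5]
opening: 0.088
```

Request:
move_arm([
  [[8,45,0],0],
  [[8,45,0],0],
  [[8,45,0],0],
  [[8,45,0],0],
  [[8,45,0],0],
  [[6,45,0],0],
  [[4,45,0],0],
  [[4,45,0],0],
])

```text
clock: 41.65
tool_pos: [0.5857, 0.1337, 0.2337]
orientation: [-179.8, -2.6, -5.4]
force: [0.9, -0.2, -0.5]
opening: 0.0878
```

Run:
```python
from h import *
s=snap('top','t10.png');c=s['color']
a=snap('scene','s10.png')['color']
k=c[200:285,410:515].astype(int);m=((k[...,0]>k[...,1]+15)&(k.max(2)<110)).astype(np.uint8)
m[:, :15]=0;m[:,90:]=0;m[:5]=0;m[70:]=0
n,l,st,ce=cv2.connectedComponentsWithStats(m);i=1+np.argmax(st[1:,4]);p=ce[i]+[410,200];print(p,st[i],ray(s,*p,.1))
cv2.imwrite('pics/m10.png',np.hstack([cv2.resize(c,(400,300)),cv2.resize(a,(400,300))])[:,:,::-1])
```

```text
[475.65248227 239.39361702] [ 57  30  19  20 282] [ 0.51130113 -0.33955075  0.1       ]
```

View pics/m10.png

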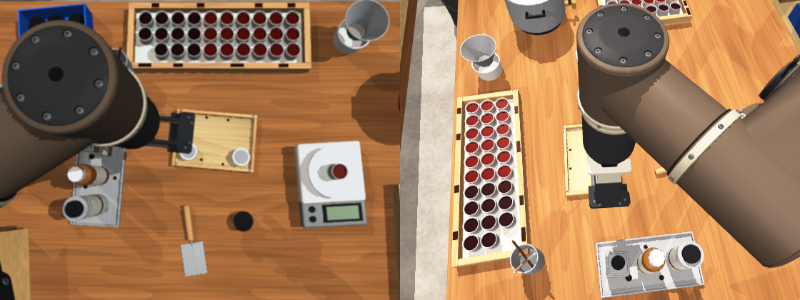

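The jar stands on the pan at (0.511, −0.340), about 3 mm from its centre. The three containers stand in the drip tray. Now back for the can.

Request:
move_arm([
  [[0,45,0],0],
  [[0,45,0],0],
  [[0,40,0],0],
  [[0,30,0],0],
  [[0,15,0],0],
  [[0,5,0],0],
  [[0,0,0],0],
  [[0,0,0],0],
])

```text
clock: 42.55
tool_pos: [0.5854, 0.3209, 0.2382]
orientation: [-179.7, -2.7, -5.2]
force: [0.3, -0.4, -0.4]
opening: 0.0876
```

Request:
move_arm([
  [[2,3,-10],-0.015],
  [[0,0,-20],0],
  [[0,0,-25],0],
  [[0,0,-15],0],
  [[0,0,-5],0],
  [[0,0,0],0],
  [[0,0,0],0],
  [[0,0,0],0],
])

```text
clock: 43.35
tool_pos: [0.5893, 0.3171, 0.1612]
orientation: [-179.6, -2.8, -6.8]
force: [0.2, 1.0, 0.6]
opening: 0.0877
```

Request:
move_arm([
  [[-2,8,-5],0.01],
  [[0,0,-12],0],
  [[0,0,-12],0],
  [[0,0,-8],0],
  [[0,0,-4],0],
  [[0,0,0],0],
  [[0,0,0],0],
  [[0,0,0],0],
])

```text
clock: 44.15
tool_pos: [0.5873, 0.3264, 0.1175]
orientation: [-179.5, -2.8, -6.1]
force: [1.0, 0.8, 0.5]
opening: 0.0875
```

Run:
```python
from h import *
snap('wrist','w11.png')
```

```text
(no output)
```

View pics/w11.png

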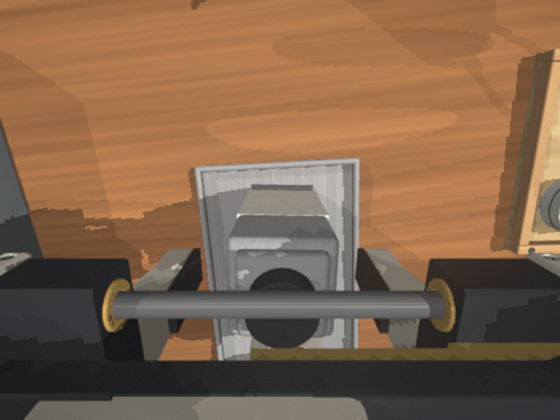

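The can (cap 283,305) is between the fingers. Close and carry back.

Request:
move_arm([
  [[0,0,0],0],
  [[0,0,0],0],
  [[0,0,0],0],
  [[0,0,0],0],
  [[0,0,0],0],
  [[0,0,0],0],
  [[0,0,0],0],
  [[0,0,0],0],
], jaw=-1)

```text
clock: 45.0
tool_pos: [0.5879, 0.3266, 0.119]
orientation: [-179.4, -2.9, -6.1]
force: [-0.5, -0.6, -0.4]
opening: 0.0539
```

Request:
move_arm([
  [[0,0,10],0],
  [[0,0,20],0],
  [[0,0,22],0],
  [[0,0,18],0],
  [[0,-10,5],0],
  [[0,-20,0],0],
  [[3,-30,0],0],
  [[4,-35,0],0],
])

```text
clock: 45.8
tool_pos: [0.5904, 0.2277, 0.193]
orientation: [-179.7, -2.5, -5.9]
force: [0.6, -1.3, -3.4]
opening: 0.0541
```

Request:
move_arm([
  [[5,-40,0],0],
  [[5,-40,0],0],
  [[5,-40,0],0],
  [[5,-40,0],0],
  [[5,-40,0],0],
  [[5,-35,0],0],
  [[4,-25,0],0],
  [[3,-15,0],0],
])

```text
clock: 46.6
tool_pos: [0.6156, -0.072, 0.1848]
orientation: [180.0, -1.7, -6.3]
force: [0.3, -0.1, -2.9]
opening: 0.054
```

Request:
move_arm([
  [[15,0,0],0],
  [[2,0,-12],0],
  [[0,0,-18],0],
  [[0,0,-16],0],
  [[0,0,-6],0],
  [[0,0,0],0],
  [[0,0,0],0],
  [[0,0,0],0],
])

```text
clock: 47.4
tool_pos: [0.6226, -0.0809, 0.1241]
orientation: [179.9, -1.0, -6.8]
force: [-0.3, 0.1, -3.0]
opening: 0.054
```

Request:
move_arm([
  [[0,0,3],0],
  [[5,5,0],0.01],
  [[4,4,0],0],
  [[0,0,0],0],
  [[0,0,0],0],
  [[0,0,0],0],
  [[0,0,0],0],
  [[0,0,0],0],
])

```text
clock: 48.2
tool_pos: [0.6339, -0.0703, 0.1298]
orientation: [180.0, -1.2, -6.1]
force: [-0.0, 0.1, -3.7]
opening: 0.054
```

Request:
move_arm([
  [[-2,-2,-3],0],
  [[0,0,-2],0],
  [[0,0,-2],0],
  [[0,0,-1],0],
  [[0,0,-1],0],
  [[0,0,0],0],
  [[0,0,0],0],
  [[0,0,0],0],
])

```text
clock: 49.0
tool_pos: [0.633, -0.0729, 0.1226]
orientation: [180.0, -1.4, -6.0]
force: [-0.0, 1.1, 0.3]
opening: 0.0541
```

Request:
move_arm([
  [[-0.5,0.5,-1],0],
  [[0,0,-0.5],0],
  [[0,0,0],0],
  [[0,0,0],0],
  [[0,0,0],0],
  [[0,0,0],0],
  [[0,0,0],0],
  [[0,0,0],0],
])

```text
clock: 49.8
tool_pos: [0.6333, -0.0728, 0.1227]
orientation: [179.9, -1.6, -6.0]
force: [-0.4, 1.0, 0.9]
opening: 0.0539
```

Request:
move_arm([
  [[0,0,0],0],
  [[0,0,0],0],
  [[0,0,0],0],
  [[0,0,0],0],
  [[0,0,0],0],
  [[0,0,0],0],
  [[0,0,0],0],
  [[0,0,0],0],
], jaw=1)

```text
clock: 50.6
tool_pos: [0.634, -0.0728, 0.1224]
orientation: [179.9, -1.6, -6.0]
force: [0.2, 0.4, 0.2]
opening: 0.0877
```

Request:
move_arm([
  [[0,0,15],0],
  [[0,0,30],0],
  [[0,0,30],0],
  [[0,0,30],0],
  [[-5,20,10],0],
  [[-10,40,0],0],
  [[-15,45,0],0],
  [[-15,45,0],0],
])

```text
clock: 51.4
tool_pos: [0.5875, 0.0762, 0.2412]
orientation: [179.9, -1.5, -6.5]
force: [1.2, 0.9, -0.1]
opening: 0.0877
```

Request:
move_arm([
  [[-15,45,0],0.01],
  [[-15,45,0],0.01],
  [[-15,45,0],0],
  [[-15,45,0],0],
  [[-12,38,0],0],
  [[-7,20,0],0],
  [[-2,5,0],0],
  [[0,0,0],0],
])

```text
clock: 52.2
tool_pos: [0.4993, 0.3337, 0.2428]
orientation: [-179.9, -1.7, -4.9]
force: [0.4, 0.2, 0.6]
opening: 0.0878
```

Run:
```python
from h import *
s=snap('top','t12.png');c=s['color']
a=snap('scene','s12.png')['color']
def cap(x0,x1,y0,y1):
    k=c[y0:y1,x0:x1];m=(k.max(2)<50).astype(np.uint8)
    n,l,st,ce=cv2.connectedComponentsWithStats(m);i=1+np.argmax(st[1:,4]);p=ce[i]+[x0,y0];print(p,st[i],ray(s,*p,.168))
cap(325,352,158,183)
cv2.imwrite('pics/m12.png',np.hstack([cv2.resize(c,(400,300)),cv2.resize(a,(400,300))])[:,:,::-1])
```

```text
[338.92207792 171.33333333] [  6   5  17  17 231] [ 0.62710753 -0.07495522  0.168     ]
```

View pics/m12.png

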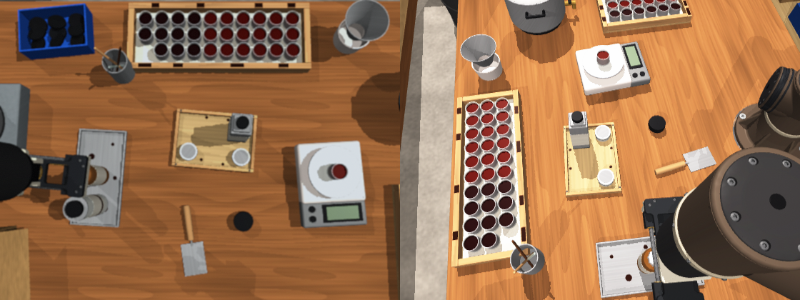

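The can is back, with its cap now at (338.9,171.3) against (336.8,170.4) at the start, so about 4 mm off and within tolerance. Next the bottle.

Request:
move_arm([
  [[0,0,-10],0],
  [[0,0,-20],0],
  [[0,0,-20],0],
  [[0,0,-10],0],
  [[0,0,-4],0],
  [[0,0,0],0],
  [[0,0,0],0],
  [[0,0,0],0],
])

```text
clock: 53.1
tool_pos: [0.5028, 0.3263, 0.1766]
orientation: [-179.8, -1.8, -5.5]
force: [-0.6, 0.2, 0.1]
opening: 0.0877
```

Request:
move_arm([
  [[-4,4,-5],0.01],
  [[0,0,-8],0],
  [[0,0,-7],0],
  [[0,0,-4],0],
  [[0,0,0],0],
  [[0,0,0],0],
  [[0,0,0],0],
  [[0,0,0],0],
])

```text
clock: 53.9
tool_pos: [0.4987, 0.3316, 0.1517]
orientation: [-179.8, -1.8, -4.8]
force: [-1.1, -0.2, 0.3]
opening: 0.0875
```

Run:
```python
from h import *
snap('wrist','w13.png')
```

```text
(no output)
```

View pics/w13.png

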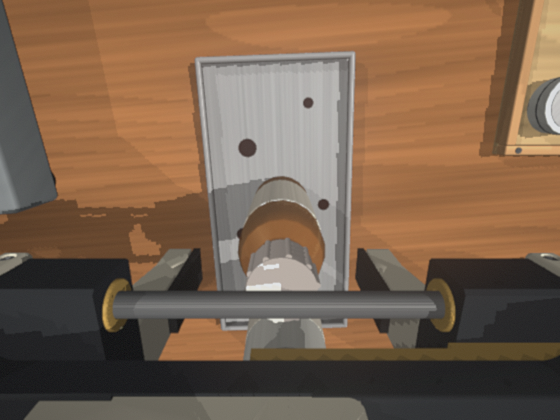

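The bottle cap (282,290) is between the fingers. Close.

Request:
move_arm([
  [[0,0,0],0],
  [[0,0,0],0],
  [[0,0,0],0],
  [[0,0,0],0],
  [[0,0,0],0],
  [[0,0,0],0],
  [[0,0,0],0],
  [[0,0,0],0],
], jaw=-1)

```text
clock: 54.75
tool_pos: [0.4989, 0.3315, 0.1523]
orientation: [-179.7, -1.9, -4.9]
force: [0.3, -0.5, 0.1]
opening: 0.0344
```

Request:
move_arm([
  [[0,0,8],0],
  [[0,0,15],0],
  [[0,0,20],0],
  [[0,0,18],0],
  [[0,-10,5],0],
  [[2,-20,0],0],
  [[5,-28,0],0],
  [[8,-32,0],0],
])

```text
clock: 55.55
tool_pos: [0.5109, 0.2376, 0.2182]
orientation: [-179.9, -1.6, -4.6]
force: [1.3, -0.4, -2.0]
opening: 0.0345
```

Request:
move_arm([
  [[10,-35,0],0],
  [[10,-35,0],0],
  [[10,-35,0],0],
  [[10,-35,0],0],
  [[10,-32,0],0],
  [[8,-25,0],0],
  [[5,-12,0],0],
  [[0,0,0],0],
])

```text
clock: 56.35
tool_pos: [0.5668, 0.0057, 0.2115]
orientation: [179.8, -1.0, -5.1]
force: [-0.0, 0.8, -2.1]
opening: 0.0339
```

Request:
move_arm([
  [[10,-8,0],0],
  [[3,-3,-8],0],
  [[0,0,-15],0],
  [[0,0,-12],0],
  [[0,0,-5],0],
  [[0,0,0],0],
  [[0,0,0],0],
  [[0,0,0],0],
])

```text
clock: 57.15
tool_pos: [0.5792, -0.0045, 0.1672]
orientation: [179.8, -0.8, -4.9]
force: [0.3, 0.0, -2.9]
opening: 0.0342
```

Request:
move_arm([
  [[1,-2,-4],0],
  [[0,0,-4],0],
  [[0,0,-2],0],
  [[0,0,-1],0],
  [[0,0,0],0],
  [[0,0,0],0],
  [[0,0,0],0],
  [[0,0,0],0],
])

```text
clock: 57.95
tool_pos: [0.5811, -0.0064, 0.1567]
orientation: [179.9, -1.0, -4.9]
force: [0.2, 0.8, -1.8]
opening: 0.0343
```

Request:
move_arm([
  [[-1,0,-1],0],
  [[0,0,-1],0],
  [[0,0,-0.5],0],
  [[0,0,0],0],
  [[0,0,0],0],
  [[0,0,0],0],
  [[0,0,0],0],
  [[0,0,0],0],
])

```text
clock: 58.75
tool_pos: [0.581, -0.0065, 0.1555]
orientation: [179.9, -1.1, -4.9]
force: [-1.2, -0.8, -0.1]
opening: 0.0345
```

Request:
move_arm([
  [[0,0,-0.5],0],
  [[0,0,0],0],
  [[0,0,0],0],
  [[0,0,0],0],
  [[0,0,0],0],
  [[0,0,0],0],
  [[0,0,0],0],
  [[0,0,0],0],
])

```text
clock: 59.55
tool_pos: [0.5813, -0.0065, 0.1555]
orientation: [179.9, -1.1, -4.9]
force: [-1.1, -0.5, 0.7]
opening: 0.0344
```

Request:
move_arm([
  [[0,0,0],0],
  [[0,0,0],0],
  [[0,0,0],0],
  [[0,0,0],0],
  [[0,0,0],0],
  [[0,0,0],0],
  [[0,0,0],0],
  [[0,0,0],0],
], jaw=1)

```text
clock: 60.35
tool_pos: [0.5813, -0.0063, 0.1551]
orientation: [179.9, -1.1, -4.9]
force: [0.0, -0.2, 0.2]
opening: 0.0872
```

Request:
move_arm([
  [[0,0,15],0],
  [[0,0,25],0],
  [[0,0,30],0],
  [[-10,20,10],0],
  [[-20,35,0],0],
  [[-20,40,0],0],
  [[-20,45,0],0],
  [[-20,45,0],0],
])

```text
clock: 61.15
tool_pos: [0.4893, 0.1791, 0.2378]
orientation: [179.9, -1.1, -5.4]
force: [1.2, -0.0, 0.5]
opening: 0.088
```

Request:
move_arm([
  [[-20,40,0],0.01],
  [[-20,40,0],0.01],
  [[-20,35,0],0],
  [[-15,25,0],0],
  [[-8,10,0],0],
  [[0,0,0],0],
  [[0,0,0],0],
  [[0,0,0],0],
])

```text
clock: 61.95
tool_pos: [0.3998, 0.3385, 0.239]
orientation: [-180.0, -1.2, -3.8]
force: [0.8, -0.2, 0.6]
opening: 0.0877
```

Run:
```python
from h import *
s=snap('top','t14.png');c=s['color']
k=c[183:210,286:315];m=(k.min(2)>175).astype(np.uint8)
n,l,st,ce=cv2.connectedComponentsWithStats(m);i=1+np.argmax(st[1:,4]);p=ce[i]+[286,183];print(p,st[i],ray(s,*p,.181))
```

```text
[301.3974359  198.08333333] [  6   6  20  19 312] [ 0.5773622 -0.0085606  0.181    ]
```

View pics/t14.png

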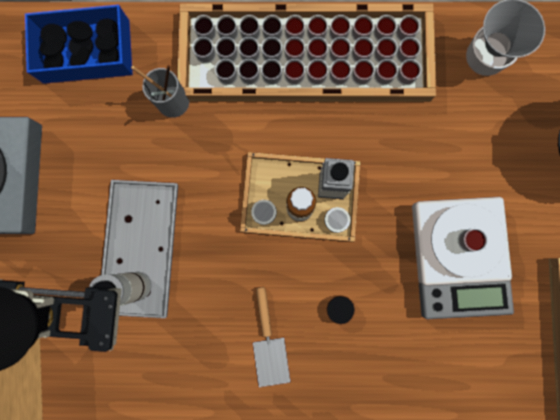

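The bottle is back (301,198), about 3 mm from its start, and the jar is on the pan (475,240). Now the tin.

Request:
move_arm([
  [[12,0,-10],0],
  [[0,0,-20],0],
  [[0,0,-20],0],
  [[0,0,-15],0],
  [[0,0,-8],0],
  [[0,0,0],0],
  [[0,0,0],0],
  [[0,0,0],0],
])

```text
clock: 62.8
tool_pos: [0.4187, 0.3334, 0.1621]
orientation: [-179.9, -1.3, -4.3]
force: [-0.3, -0.9, -0.1]
opening: 0.0875
```

Request:
move_arm([
  [[-5,1,-5],0],
  [[0,0,-15],0],
  [[0,0,-12],0],
  [[0,0,-8],0],
  [[0,0,-3],0],
  [[0,0,0],0],
  [[0,0,0],0],
  [[0,0,0],0],
])

```text
clock: 63.6
tool_pos: [0.4137, 0.3365, 0.1198]
orientation: [-179.7, -1.4, -4.3]
force: [0.1, -0.2, -0.2]
opening: 0.0876
```

Run:
```python
from h import *
snap('wrist','w15.png')
```

```text
(no output)
```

View pics/w15.png

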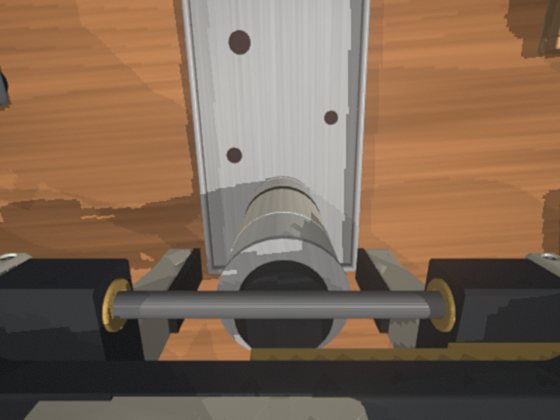

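The tin (285,300) is between the fingers. Nudge −2 mm in y, close, and carry back.

Request:
move_arm([
  [[0,-2,0],0],
  [[0,0,0],0],
  [[0,0,0],0],
  [[0,0,0],0],
  [[0,0,0],0],
  [[0,0,0],0],
  [[0,0,0],0],
  [[0,0,0],0],
], jaw=-1)

```text
clock: 64.45
tool_pos: [0.4141, 0.3346, 0.1208]
orientation: [-179.6, -1.5, -4.3]
force: [0.0, 0.5, -0.3]
opening: 0.0595
```

Request:
move_arm([
  [[0,0,10],0],
  [[0,0,20],0],
  [[0,0,20],0],
  [[0,0,18],0],
  [[8,-8,5],0],
  [[20,-20,0],0],
  [[30,-30,0],0],
  [[32,-32,0],0],
])

```text
clock: 65.25
tool_pos: [0.5016, 0.2417, 0.1959]
orientation: [-179.8, -1.2, -3.9]
force: [0.8, 0.2, -3.8]
opening: 0.0598
```

Request:
move_arm([
  [[25,-30,0],0],
  [[25,-33,0],0],
  [[25,-33,0],0],
  [[25,-33,0],0],
  [[18,-28,0],0],
  [[10,-15,0],0],
  [[0,0,0],0],
  [[0,0,0],0],
])

```text
clock: 66.05
tool_pos: [0.6336, 0.0512, 0.1891]
orientation: [179.9, -0.5, -4.3]
force: [-0.2, 0.0, -4.9]
opening: 0.06
```

Request:
move_arm([
  [[12,0,0],0],
  [[0,0,-10],0],
  [[0,0,-15],0],
  [[0,0,-15],0],
  [[0,0,-8],0],
  [[0,0,0],0],
  [[0,0,0],0],
  [[0,0,0],0],
])

```text
clock: 66.85
tool_pos: [0.6447, 0.0553, 0.1377]
orientation: [179.9, -0.3, -4.0]
force: [0.3, 0.2, -3.8]
opening: 0.0599
```

Request:
move_arm([
  [[1,-6,-3],0],
  [[0,0,-4],0],
  [[0,0,-3],0],
  [[0,0,-1],0],
  [[0,0,0],0],
  [[0,0,0],0],
  [[0,0,0],0],
  [[0,0,0],0],
])

```text
clock: 67.65
tool_pos: [0.6468, 0.0488, 0.1278]
orientation: [180.0, -0.5, -4.0]
force: [0.2, -0.5, -3.5]
opening: 0.0597
```

Request:
move_arm([
  [[0,0,-1],0],
  [[0,0,-1],0],
  [[0,0,-1],0],
  [[0,0,-1],0],
  [[0,0,-0.5],0],
  [[0,0,0],0],
  [[0,0,0],0],
  [[0,0,0],0],
])

```text
clock: 68.45
tool_pos: [0.6474, 0.049, 0.1242]
orientation: [-180.0, -0.6, -4.0]
force: [-1.1, -0.3, -0.9]
opening: 0.0595
```

Request:
move_arm([
  [[0,0,-0.5],0],
  [[0,0,-0.5],0],
  [[0,0,0],0],
  [[0,0,0],0],
  [[0,0,0],0],
  [[0,0,0],0],
  [[0,0,0],0],
  [[0,0,0],0],
])

```text
clock: 69.25
tool_pos: [0.6476, 0.049, 0.1242]
orientation: [-180.0, -0.7, -4.0]
force: [-0.9, -0.2, 0.4]
opening: 0.0592
```

Request:
move_arm([
  [[0,0,0],0],
  [[0,0,0],0],
  [[0,0,0],0],
  [[0,0,0],0],
  [[0,0,0],0],
  [[0,0,0],0],
  [[0,0,0],0],
  [[0,0,0],0],
], jaw=1)

```text
clock: 70.05
tool_pos: [0.6491, 0.0492, 0.1248]
orientation: [-180.0, -0.8, -4.0]
force: [-0.2, 0.7, 0.2]
opening: 0.0881
```

Request:
move_arm([
  [[0,0,15],0],
  [[0,0,25],0],
  [[0,0,30],0],
  [[0,0,25],0],
  [[-10,30,10],0],
  [[-20,40,0],0],
  [[-20,45,0],0],
  [[-20,45,0],0],
])

```text
clock: 70.85
tool_pos: [0.5778, 0.2081, 0.2333]
orientation: [-180.0, -0.8, -4.5]
force: [0.4, 0.4, -0.0]
opening: 0.0872
```

Request:
move_arm([
  [[-20,40,0],0],
  [[-20,40,0],0],
  [[-20,40,0],0],
  [[-20,30,0],0],
  [[-10,20,0],0],
  [[0,10,0],0],
  [[0,0,0],0],
  [[0,0,0],0],
])

```text
clock: 71.65
tool_pos: [0.4802, 0.4, 0.2342]
orientation: [-179.9, -0.9, -4.1]
force: [0.0, 0.3, 0.6]
opening: 0.0878
```

Run:
```python
from h import *
s=snap('top','t16.png');snap('scene','s16.png')
def cen(box,f,z,n):
    x0,x1,y0,y1=box; m=f(s['color'][y0:y1,x0:x1].astype(int)).astype(np.uint8)
    k,l,st,ce=cv2.connectedComponentsWithStats(m);i=1+np.argmax(st[1:,4]);p=ce[i]+[x0,y0];print(n,np.round(p,1),np.round(ray(s,*p,z),4))
dark=lambda c:c.max(2)<50
cen((250,290,145,178),dark,.171,'tin');cen((286,315,183,210),lambda c:c.min(2)>175,.181,'bot');cen((325,352,158,183),dark,.168,'can')
cen((455,495,225,260),lambda c:(c[...,0]>c[...,1]+15)&(c.max(2)<110),.1,'jar')
```

```text
tin [269.3 161.6] [0.6434 0.0481 0.171 ]
bot [301.4 198.1] [ 0.5773 -0.0086  0.181 ]
can [338.9 171.3] [ 0.6271 -0.075   0.168 ]
jar [475.2 239.5] [ 0.511  -0.3386  0.1   ]
```

View pics/t16.png

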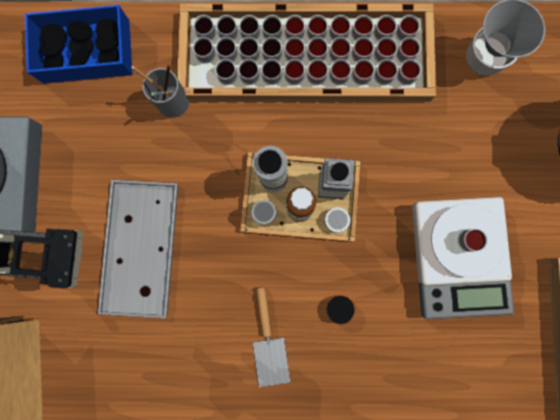

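View pics/s16.png

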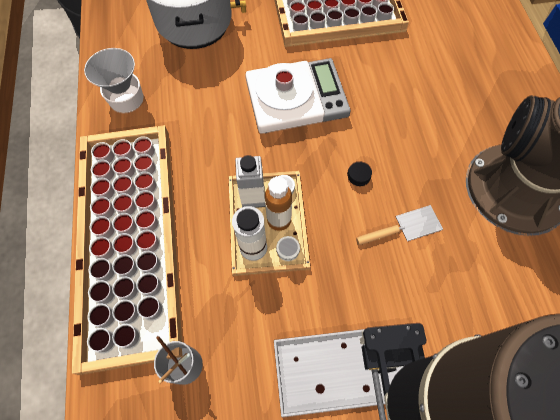

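Both views show the tin, bottle and can upright in the wooden tray (269,162; 301,198; 339,171 in the top view). The jar is on the pan (475,240) and the gripper is clear of everything.

Run:
```python
from plant import ctrl
print(ctrl.close_job())
```

```text
the job is handed in; nothing more can be done
None
```

I stood the tin, bottle and can on the drip tray, set the jar on the scale's pan, put the three containers back in the wooden tray, and handed the job in at about 72 s of the 144 s allowed. The hand-in gives no verdict.

My last checks, by camera only:
- **Jar:** it stands at (0.511, −0.339), about 2 mm from my average of the pan centre over the two views. The views disagreed by about 5 mm in y, so call it 0 to 4 mm, against the 15 mm limit.
- **Containers:** all three look upright. By cap position in the top view, the tin is about 2 mm, the bottle about 3 mm and the can about 4 mm from where they started, against 15 mm.
- **Flat tins:** they look unmoved in the pictures, but I did not measure them again at the end.
- **Robot:** the gripper was open and clear of everything.

No check failed. The tool drifted out of vertical by up to 2.9° along the way, and I allowed for that when putting the containers back.

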